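# Set the filling jig's sliding stop to a bar mould, taking up its play

## Task

Set the filling jig to the small bar mould: with its loose handle draw the sliding stop well back (about 165 mm from the fence), lay the mould flat lengthwise on the bed between the fence and the stop, clear of both, and let go of it. Then bring the stop up by the handle, from the open side, until the mould sits square against the bumper bar on the fence and the stop bears on it with a light but definite pressure, some 5 to 10 N, never 15 N. Make the last move of the handle towards the fence so that its play stays taken up on that side, let go, and leave the things around alone.

Things in the scene. Friction and masses are not known exactly. Their poses are not given: they have to be found in the camera images.
- jig: Filling jig, fixed: an aluminium bed plate 130 mm wide (x), 300 mm long (y), 10 mm thick, lying on the table, with black scale lines near its -x edge. A fixed dark steel fence block (100 mm wide, 20 mm thick, top 44 mm above the table) stands across its +y end. Origin under the centre of the plate; +y runs from the sliding stop towards the fence (the closing direction), z up
- fence_face (a point): Centre of the fence's inner face, 22 mm above the table (12 mm above the bed), 130 mm from the jig's middle; axes as the jig: +y horizontal, into the fence. In front of it stands a black rubber bumper bar (80 mm wide, from 12 to 32 mm above the table), the mould's real seat. It is set by screws and stands 4 to 22 mm proud of this face: not measured, to be found by feel; firm, it does not give
- stop_face (a point): Centre of the flat face (60 mm wide) of the sliding stop that looks at the fence, 22 mm above the table; axes as the jig. The stop is a steel block 60 mm wide (x), reaching from this face 100 mm towards -y, its top 43 mm above the table. It slides only along y, takes about 5 N to move, and stays where it is left
- stop (a joint): Slide of the stop along the jig in m: 0 = fully closed (100 mm gap between stop face and fence face), -0.075 = fully open (175 mm gap); grows towards the fence. It starts between -0.012 and 0, too narrow for the mould
- handle_top (a point): Centre of the top of the handle, 91 mm above the table: an upright dark post of 22 mm diameter (24 mm sleeve on its upper 20 mm), standing 48 mm out of a slot in the stop's top, 60 mm behind the stop face when centred in the slot. Pinch it from above or push it. Axes as the jig
- handle (a joint): Position of the handle in its slot relative to the stop, m: 12 mm of play in all. -0.006 = against the slot end away from the fence (draws the stop open), +0.006 = against the slot end nearest the fence (drives it closed). Between the ends it slides with about 1 N and the stop does not move; it starts anywhere between
- mould: Small bar mould, milky polycarbonate with 2 x 5 square brown pockets on top: a rigid block 120 mm long (y), 50 mm wide (x), 24 mm high, about 0.16 kg; origin centre of underside. Starts flat on the table on the robot's side of the jig. Belongs lengthwise between fence and stop, either way round, a 50 mm end at the bumper, within 20 mm of the jig's centre line
- nozzle: Bystander: loose steel piping nozzle, a cone 32 mm across and 45 mm high, origin at its underside; leave alone
- cup: Bystander: loose steel cup, 72 mm across and 60 mm high, origin at its underside; leave alone
- palette: Bystander: loose palette knife 240 mm long with a black handle, lying flat at the side; origin under its middle; leave alone
Not all that is in view belongs to the job. Of the things that look like the mould, the middle-sized one is meant.

How it is judged:
By the outcome, as a careful person would: the job done as asked, in the order asked, and still so for the second after the job is handed in, with the robot touching nothing.
It also fails if it takes over 72 s, if anything falls off the work surface, if the arm or the gripper's body presses on something with over 40 N, if the wrist force passes 120 N, or if a joint passes its speed limit or range.

## Robot

A 6-joint arm with a two-finger parallel gripper is mounted at the origin on the work surface. World frame = base frame: x ahead of the robot, y to its left, z up, the work surface at z = 0. Lengths are in m, angles in rad, forces in N, time in s.
With the tool pointing down it reaches from about 0.35 to 0.775 m from the base axis. Payload 5.5 kg.
Tool frame: the origin (TCP) lies at the very end of the fingers, on their centre line; the grasp point (between the pads) lies 19 mm behind it; z points along the fingers, y is the direction in which the jaws open and shut (so a half turn about z gives the same grasp; the last joint's range is limited). The gripper opens to 85 mm and grips with 20 to 120 N. Pads are 22 mm wide; open, the fingers measure 114 mm over their backs; the gripper's body (76 mm by 85 mm) begins 54 mm behind the grasp point. The pads swing forward as they close: fully open they stand 13 mm farther back than shut.
Start: joints at [-1.457, 0.313, 0.046, 1.304, 0, 1.431], TCP at [0.144, -0.557, 0.209] pointing down, gripper open.
Joint ranges: [-2.76, 2.76], [-0.86, 1.69], [-1.03, 1.26], [-2.2, 2.34], [-1.47, 1.5], [-3.14, 3.14]. Speed limits (rad/s): [2.57, 2.57, 3.14, 3.14, 3.14, 3.14].

## Interface

Orientations are given as a unit quaternion [w, x, y, z].
In Python, from workcell import get_state, imaging, env, spotter gives the robot as it stands.
- The arm moves only by the tool play_rows, never from a script. Its argument "moves" is a list of rows, each an object with "claw": the finger opening in cm, from 0 to 8.54; "delta_pos": the shift along the tool's x, y, z in cm, a list of three; "twist": the turn about the tool's z in degrees. A call has 1 to 12 rows; each row is the pose to reach, as a shift and turn from the pose commanded when the call began, along the tool's axes at that moment; what a row does not reach only later rows make up. A row lasts 1/8 s, in which the tool goes at most 62.5 mm and 10.7 degrees, less where a joint would pass 70% of its speed; a pose out of reach is approached as far as the arm can. A call with a gripper value outside its range is refused whole. The fingers move at their own pace and stop on an object; "force" is the grip in N (left out, the last holds). Time passes only in rows, so rows that repeat a pose let the fingers close. It gives the time, the measured TCP pose, the force and the opening at its end, in the units of the state.
- get_state(): the state, without advancing time (a new reading comes with each control period).
- imaging.read_camera(name): name is "scene" or "top"; returns the picture (420x560x3 uint8, red, green, blue); there is no depth.
- imaging.camera_info(name): a dict with "fx", "fy", "cx", "cy" (pixels), "world_to_cam" (4x4, takes a point from world to camera coordinates). Camera axes: x right, y down, z forward; pixel columns grow to the right and rows downward; lengths in m; the calibration is good to about 2 mm. A picture is of the moment at which its call begins. camera_info takes no time and is no camera call.
- env.hand_in(): hands the job in, once; it reports no verdict.
Trained networks look in the newest picture that a camera, given by its name, has taken for a name from the list of things; names that differ only in an ending like _2 or _b are one class to them, and where a whole thing is asked for, a point or a joint stands for the part that bears it (a point fixed in the world has none). Each returns a list of dicts, best first, with "conf" (0 to 1); they miss things now and then, are a little off and sometimes report something else, mostly with a low value. They report only what shows in the picture. A call takes as long as a camera call. They do not tell look-alikes from the thing itself.
- spotter.spot_in(camera, query): "extent" ([left, top, right, bottom] in pixels, round what is visible of it).
The state is a dict: "clock": time; "joint_pos": joint angles; "qvel": joint speeds; "tau": joint torques, N m; "tcp_pos": TCP position; "orientation": TCP orientation; "wrist_force": force on the tool from outside, world axes, zero at the start; "ft_torque": the same for the moment, N m; "finger_gap": finger opening in m.
Only numpy, scipy, OpenCV 4.12 (cv2) and the standard library are available. Lean on these libraries where they do the work, as an engineer would, in place of code of your own. Each camera call takes 0.05 s, during which the arm holds its last target. There are 200 camera calls.

## Working session

There is one attempt and no reset: what is moved stays moved. The work goes in short steps, Python scripts to look and compute and a tool call to move; the robot and the scene stay as the last step left them, time stands still between calls to the robot, and variables do not carry over. Pictures are saved under pics/ and viewed, about 8 in all and at most 12, crops included, and the job is handed in when it is done.

Besides the shell and the picture viewer there is one more tool, called after ">>>" by a JSON object that holds its "method" and its "body". play_rows: Moves the arm, as the interface text tells. Its arguments: {"type":"object","properties":{"moves":{"type":"array"},"force":{"type":"number"}},"required":["moves"]}

```bash
mkdir -p pics; cat > h.py <<'E'
import numpy as np, cv2
from workcell import get_state, imaging, env, spotter
def snap(c,f):
    im=imaging.read_camera(c); cv2.imwrite('pics/'+f,cv2.cvtColor(im,cv2.COLOR_RGB2BGR)); return im
def ray(c,u,v,z):
    k=imaging.camera_info(c); T=np.array(k['world_to_cam']); R=T[:3,:3]; t=T[:3,3]
    o=-R.T@t; d=R.T@np.array([(u-k['cx'])/k['fx'],(v-k['cy'])/k['fy'],1.])
    return o+d*(z-o[2])/d[2]
def proj(c,p):
    k=imaging.camera_info(c); T=np.array(k['world_to_cam']); q=T[:3,:3]@np.array(p)+T[:3,3]
    return np.array([k['fx']*q[0]/q[2]+k['cx'],k['fy']*q[1]/q[2]+k['cy']])
E
python3 - <<'E'
from h import *
a=snap('scene','s0.png'); b=snap('top','t0.png')
for c in('scene','top'):
    for q in ('jig','stop','handle','mould','nozzle','cup','palette'):
        print(c,q,[(np.round(d['extent']).astype(int).tolist(),round(d['conf'],2)) for d in spotter.spot_in(c,q)][:4])
    k=imaging.camera_info(c);T=np.array(k['world_to_cam']);print(k['fx'],-T[:3,:3].T@T[:3,3])
s=get_state();print(s)
E
```

```text
scene jig [([185, 221, 354, 307], 0.75), ([441, 225, 476, 329], 0.21)]
scene stop [([225, 222, 283, 276], 0.85)]
scene handle [([135, 175, 145, 193], 0.57), ([237, 224, 251, 248], 0.5)]
scene mould [([217, 150, 246, 210], 0.87), ([296, 196, 351, 237], 0.73), ([379, 190, 400, 227], 0.58)]
scene nozzle [([138, 175, 146, 192], 0.64)]
scene cup [([94, 200, 135, 240], 0.83)]
scene palette [([439, 223, 474, 328], 0.75)]
414.99745381738137 [1.09139952 0.11333028 0.70471525]
top jig [([235, 150, 354, 210], 0.72)]
top stop [([289, 165, 326, 192], 0.95)]
top handle [([304, 173, 317, 185], 0.41)]
top mould [([238, 215, 282, 248], 0.8), ([324, 224, 368, 286], 0.78), ([413, 231, 427, 242], 0.56)]
top nozzle [([413, 230, 427, 238], 0.67), ([290, 164, 329, 194], 0.61)]
top cup [([404, 171, 430, 202], 0.92)]
top palette [([150, 154, 175, 239], 0.88)]
469.54053790838583 [0.34843593 0.01779811 1.32447379]
{'clock': 0.8, 'joint_pos': array([-1.45656981e+00,  3.13182396e-01,  4.61241957e-02,  1.30361036e+00,
       -4.40454257e-05,  1.43121325e+00]), 'qvel': array([-0.00144184,  0.00113025,  0.00048913, -0.00011415,  0.00165136,
        0.00078855]), 'tau': array([-1.50806468e-04, -4.80394757e+01,  2.98791343e+01,  6.25986149e-05,
       -2.40906375e-04, -2.08769228e-05]), 'tcp_pos': array([ 0.14437052, -0.55663131,  0.20934312]), 'orientation': array([ 6.35994524e-05,  9.91958385e-01,  1.26564441e-01, -2.28308576e-05]), 'wrist_force': array([-0.10427533,  0.37356076, -0.73388649]), 'ft_torque': array([0.01019631, 0.02593151, 0.03869884]), 'finger_gap': 0.08552672787470203}
```

View pics/t0.png

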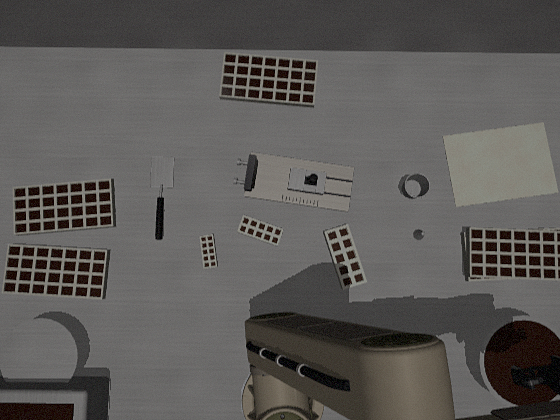

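View pics/s0.png

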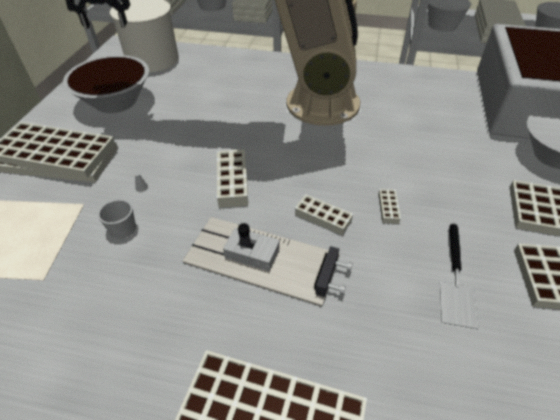

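The three mould look-alikes in the top image are at about (347,255) large, (260,230) middle and (208,250) small. The one at (260,230) fits, being middle-sized at about 43 px, or roughly 120 mm. I'll confirm it in a crop and measure.

```bash
python3 - <<'E'
from h import *
im=cv2.imread('pics/t0.png'); c=im[140:300,190:390]
cv2.imwrite('pics/c0.png',cv2.resize(c,None,fx=4,fy=3.75,interpolation=cv2.INTER_CUBIC))
for n,(u,v,z) in dict(mid=(260,230,.024),big=(346,255,.024),small=(208,250,.024),handle=(312,178,.091)).items(): print(n,ray('top',u,v,z))
g=cv2.cvtColor(im,cv2.COLOR_BGR2GRAY)
for (x0,y0,x1,y1) in [(228,205,290,255)]:
    for th in (110,130,150):
        m=cv2.morphologyEx((g[y0:y1,x0:x1]>th).astype(np.uint8),cv2.MORPH_CLOSE,np.ones((5,5)))
        n,l,s,_=cv2.connectedComponentsWithStats(m); i=1+np.argmax(s[1:,4]); p=np.argwhere(l==i)[:,::-1]+[x0,y0]
        r=cv2.minAreaRect(p.astype(np.float32)); print(th,r)
        B=cv2.boxPoints(r); print([ray('top',u,v,.024)[:2].round(4).tolist() for u,v in B])
E
```

```text
mid [0.458777   0.06664641 0.024     ]
big [ 0.39178566 -0.17191046  0.024     ]
small [0.40200574 0.20938492 0.024     ]
handle [ 0.59376626 -0.07275946  0.091     ]
110 ((258.5, 229.5), (60.99999237060547, 48.99999237060547), -0.0)
[[0.3915, 0.154], [0.528, 0.157], [0.5297, -0.0134], [0.3931, -0.0144]]
130 ((259.943115234375, 229.74464416503906), (42.65644454956055, 17.528526306152344), 19.44003677368164)
[[0.4556, 0.1307], [0.502, 0.1153], [0.4634, 0.0029], [0.4173, 0.0186]]
150 ((254.70004272460938, 231.90005493164062), (2.2360680103302, 0.4472135603427887), 63.43495178222656)
[[0.4558, 0.0833], [0.4564, 0.0822], [0.4509, 0.0793], [0.4503, 0.0804]]
```

View pics/c0.png

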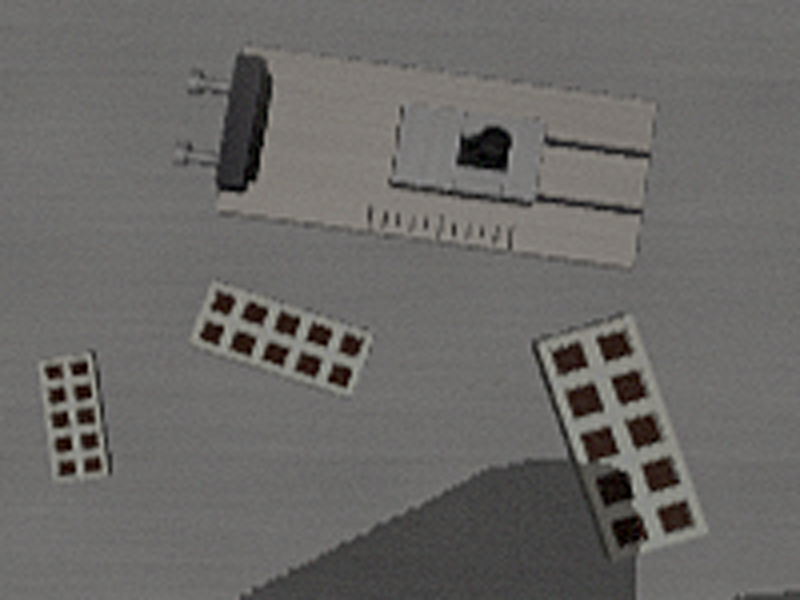

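The crop confirms it: the middle piece at crop (282,337) is a 2x5 block of 120x50 mm. The jig's fence is on the left with its scale towards the robot. Next I'll fit the jig and handle poses.

```bash
python3 - <<'E'
from h import *
f=lambda x,y,z: ray('top',190+x/4-.4,140+y/3.75-.4,z)[:2]
C=[f(*p,.01) for p in [(245,47),(656,101),(632,266),(218,212)]]
print(np.round(C,4)); c=np.mean(C,0)
yv=(C[0]+C[3]-C[1]-C[2])/2; xv=(C[0]+C[1]-C[2]-C[3])/2
print('centre',c,np.linalg.norm(yv),np.linalg.norm(xv),'ang y',np.degrees(np.arctan2(yv[1],yv[0])),'ang x',np.degrees(np.arctan2(xv[1],xv[0])))
yh=yv/np.linalg.norm(yv); xh=np.array([yh[1],-yh[0]])
def loc(p): d=p-c; return np.round([d@xh,d@yh],4)
print('handle',f(494,138,.091),loc(f(494,138,.091)))
S=[f(*p,.043) for p in [(403,104),(545,122),(391,183),(533,202)]]
print('stop',[loc(s) for s in S])
print('fence in top corners',[loc(f(*p,.044)) for p in [(268,62),(243,188)]])
E
```

```text
[[ 0.6833  0.0966]
 [ 0.6444 -0.1976]
 [ 0.5175 -0.1794]
 [ 0.5557  0.1135]]
centre [ 0.6002379  -0.04172885] 0.29606975694297016 0.1284909251989046 ang y 82.52024508283671 ang x -7.86229855940796
handle [ 0.59814402 -0.07569608] [ 0.0023 -0.034 ]
stop [array([0.029 , 0.0298]), array([ 0.0294, -0.0698]), array([-0.031 ,  0.0299]), array([-0.0313, -0.0693])]
fence in top corners [array([0.047 , 0.1272]), array([-0.0493,  0.1306])]
```

```bash
cat >> h.py <<'E'
C0=np.array([.6002,-.0417]); A=np.radians(82.35)
YH=np.array([np.cos(A),np.sin(A)]); XH=np.array([YH[1],-YH[0]])
def jl(x,y): return C0+x*XH+y*YH
def loc(p): d=np.array(p)[:2]-C0; return np.array([d@XH,d@YH])
def rot(q):
    from scipy.spatial.transform import Rotation as Ro
    return Ro.from_quat([q[1],q[2],q[3],q[0]]).as_matrix()
def to(w,z,jaw=None):
    "tool shift (cm) and twist (deg) to world xy w, height z, jaw-axis angle deg"
    s=get_state(); R=rot(s['orientation']); d=R.T@(np.array([*w,z])-s['tcp_pos'])*100
    a=np.degrees(np.arctan2(R[1,1],R[0,1])); tw=0 if jaw is None else -((jaw-a+90)%180-90)
    print('t',s['clock'],'loc',loc(s['tcp_pos']).round(4),'z',round(s['tcp_pos'][2],4),'F',(np.array([XH@s['wrist_force'][:2],YH@s['wrist_force'][:2],s['wrist_force'][2]])).round(2),'shift',d.round(2),'twist',round(tw,1),'gap',s['finger_gap'])
E
python3 -c "
from h import *
to(jl(0,.004),.12,-7.65)"
```

```text
t 0.8 loc [-0.3832 -0.571 ] z 0.2093 F [-0.15  0.36 -0.73] shift [ 57.2  -38.77   8.93] twist -67.8 gap 0.08552672787470203
```

>>> {"method": "play_rows", "body": {"moves": [{"claw": 0,"delta_pos": [57.2,-38.77,5],"twist": -67.8},{"claw": 0,"delta_pos": [57.2,-38.77,5],"twist": -67.8},{"claw": 0,"delta_pos": [57.2,-38.77,5],"twist": -67.8},{"claw": 0,"delta_pos": [57.2,-38.77,5],"twist": -67.8},{"claw": 0,"delta_pos": [57.2,-38.77,5],"twist": -67.8},{"claw": 0,"delta_pos": [57.2,-38.77,5],"twist": -67.8},{"claw": 0,"delta_pos": [57.2,-38.77,5],"twist": -67.8},{"claw": 0,"delta_pos": [57.2,-38.77,5],"twist": -67.8},{"claw": 0,"delta_pos": [57.2,-38.77,5],"twist": -67.8},{"claw": 0,"delta_pos": [57.2,-38.77,5],"twist": -67.8},{"claw": 0,"delta_pos": [57.2,-38.77,5],"twist": -67.8},{"claw": 0,"delta_pos": [57.2,-38.77,8.9],"twist": -67.8}]}}

```text
clock: 2.3
tcp_pos: [0.6058, -0.0347, 0.1223]
orientation: [0.003, 0.751, 0.66, 0.003]
wrist_force: [-0.6, -0.4, -1.1]
finger_gap: -0.0002
```

```bash
python3 -c "
from h import *
to(jl(0,.004),.058,-7.65)
im=snap('scene','s1.png'); cv2.imwrite('pics/s1c.png',cv2.resize(cv2.imread('pics/s1.png')[160:320,150:390],None,fx=3.3,fy=3.3,interpolation=cv2.INTER_CUBIC))
"
```

```text
t 2.3 loc [0.0047 0.0077] z 0.1223 F [-0.59 -0.48 -1.06] shift [-0.37 -0.52  6.43] twist 0.3 gap -0.00020609083260942715
```

View pics/s1c.png

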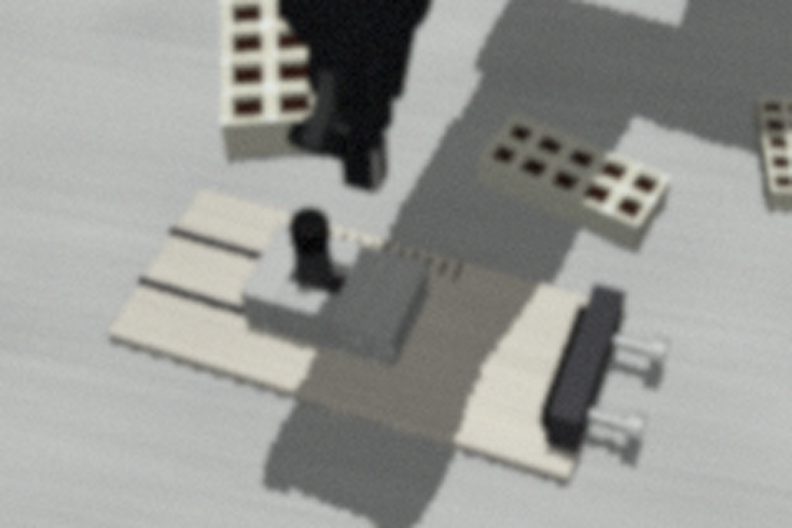

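The crop shows the closed fingers at (365,170), above and on the fence side of the post at (310,225). I'll lower them behind the post.

>>> {"method": "play_rows", "body": {"moves": [{"claw": 0,"delta_pos": [0,0,1],"twist": 0},{"claw": 0,"delta_pos": [0,0,3],"twist": 0},{"claw": 0,"delta_pos": [0,0,6],"twist": 0},{"claw": 0,"delta_pos": [0,0,6.2],"twist": 0},{"claw": 0,"delta_pos": [0,0,6.2],"twist": 0}]}}

```text
clock: 2.98
tcp_pos: [0.6011, -0.0386, 0.0597]
orientation: [0.001, 0.753, 0.658, 0.0]
wrist_force: [0.4, 0.1, 0.6]
finger_gap: 0.0001
```

```bash
python3 -c "
from h import *
to(jl(0,-.070),.060,-7.65)"
```

```text
t 2.975 loc [0.0005 0.0032] z 0.0597 F [0.39 0.2  0.58] shift [-7.32 -0.04 -0.03] twist -0.1 gap 0.00011412135671702887
```

>>> {"method": "play_rows", "body": {"moves": [{"claw": 0,"delta_pos": [-1,0,0],"twist": 0},{"claw": 0,"delta_pos": [-2,0,0],"twist": 0},{"claw": 0,"delta_pos": [-3,0,0],"twist": 0},{"claw": 0,"delta_pos": [-4,0,0],"twist": 0},{"claw": 0,"delta_pos": [-5,0,0],"twist": 0},{"claw": 0,"delta_pos": [-5.7,0,0],"twist": 0},{"claw": 0,"delta_pos": [-6.5,0,0],"twist": 0},{"claw": 0,"delta_pos": [-7,0,0],"twist": 0},{"claw": 0,"delta_pos": [-7,0,0],"twist": 0}]}}

```text
clock: 4.1
tcp_pos: [0.5921, -0.1074, 0.0594]
orientation: [0.0, 0.753, 0.658, 0.001]
wrist_force: [0.1, 3.5, 2.4]
finger_gap: 0.0001
```

```bash
python3 -c "
from h import *
to(jl(0,-.078),.060,-7.65)
snap('top','t1.png');snap('scene','s2.png')
a=cv2.resize(cv2.imread('pics/t1.png')[140:220,225:365],None,fx=5,fy=3.7,interpolation=cv2.INTER_CUBIC)
b=cv2.resize(cv2.imread('pics/s2.png')[180:320,170:380],None,fx=3.333,fy=2.1,interpolation=cv2.INTER_CUBIC)
cv2.imwrite('pics/c1.png',np.vstack([a,b]))
print([d for d in spotter.spot_in('scene','stop')][:1],[d for d in spotter.spot_in('top','stop')][:1])
"
```

```text
t 4.1 loc [ 0.0007 -0.0661] z 0.0594 F [-0.33  3.45  2.35] shift [-1.19 -0.07 -0.06] twist -0.0 gap 0.0001284352269989111
[{'extent': [199.5, 220.9, 255.1, 264.8], 'conf': 0.93}] []
```

View pics/c1.png

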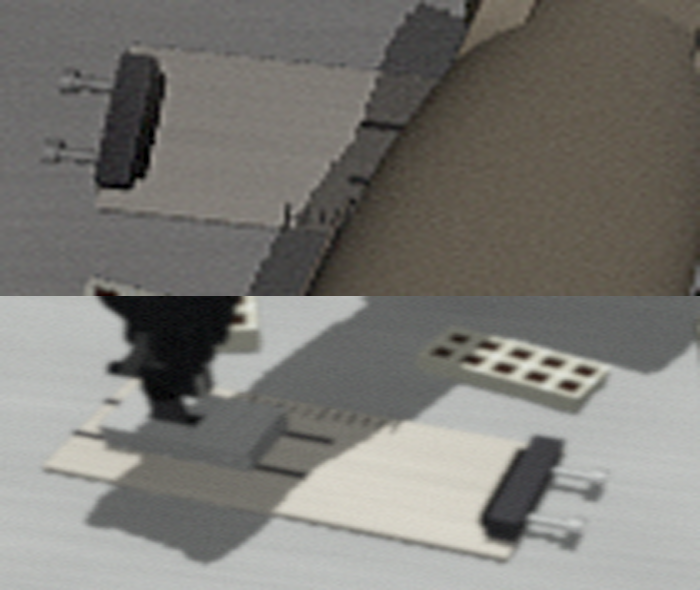

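The draw worked. In the bottom half, the stop's near top-front corner is at about (248,442) and its foot at (253,468).

```bash
python3 -c "
from h import *
f=lambda x,y,z: loc(ray('scene',170+x/3.333-.4,180+(y-296)/2.1-.4,z))
print(f(254,467,.010),f(286,407,.043),f(287,430,.010))
for y in (-.025,-.03,-.035,-.04): print(y,proj('scene',[*jl(-.03,y),.043]),proj('scene',[*jl(.03,y),.043]),proj('scene',[*jl(.03,y),.01]))
print('fence chk',[ (proj('scene',[*jl(x,.13),.044])) for x in(-.05,.05)])
"
```

```text
[ 0.02253071 -0.02205629] [-0.02956601 -0.02041868] [-0.02661719 -0.02031566]
-0.025 [253.43942307 231.72989001] [241.82364648 253.72611334] [243.03007938 263.45414543]
-0.03 [251.20900429 231.10418297] [239.50609098 253.04053629] [240.77745037 262.77500744]
-0.035 [248.98455747 230.48015126] [237.1950281  252.35687988] [238.53095107 262.09771748]
-0.04 [246.76605865 229.85778817] [234.89043059 251.67513605] [236.29055648 261.422268  ]
fence chk [array([328.42475632, 244.18187876]), array([314.00463009, 284.2041976 ])]
```

```bash
python3 -c "
import cv2;b=cv2.imread('pics/s2.png')[205:275,190:350]
cv2.imwrite('pics/c2.png',cv2.resize(b,None,fx=5,fy=5,interpolation=cv2.INTER_CUBIC))"
```

```text
(no output)
```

View pics/c2.png

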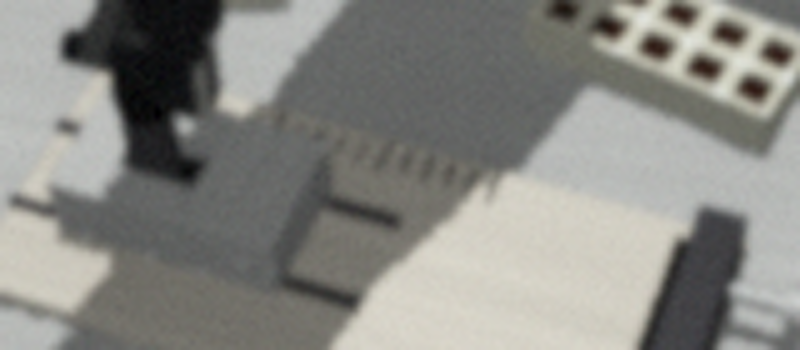

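>>> {"method": "play_rows", "body": {"moves": [{"claw": 0,"delta_pos": [-0.5,0,0],"twist": 0},{"claw": 0,"delta_pos": [-1,0,0],"twist": 0},{"claw": 0,"delta_pos": [-1.4,0,0],"twist": 0},{"claw": 0,"delta_pos": [-1.4,0,0],"twist": 0},{"claw": 0,"delta_pos": [-0.5,0,0],"twist": 0},{"claw": 0,"delta_pos": [-0.4,0,-2],"twist": 0},{"claw": 7,"delta_pos": [-0.4,0,-8],"twist": 0},{"claw": 7.5,"delta_pos": [-0.4,0,-9],"twist": 0}]}}

```text
clock: 5.3
tcp_pos: [0.5929, -0.1119, 0.1522]
orientation: [0.003, 0.753, 0.658, 0.001]
wrist_force: [0.3, 0.3, 0.2]
finger_gap: 0.0359
```

```bash
python3 -c "
from h import *
to([.459,.067],.10,-18.9)"
```

```text
t 5.3 loc [ 0.0021 -0.0706] z 0.1522 F [0.3  0.33 0.17] shift [ 15.96 -15.69   5.09] twist 11.2 gap 0.03590132403411703
```

>>> {"method": "play_rows", "body": {"moves": [{"claw": 8,"delta_pos": [15.96,-15.69,2],"twist": 11.2},{"claw": 8,"delta_pos": [15.96,-15.69,4],"twist": 11.2},{"claw": 8,"delta_pos": [15.96,-15.69,5],"twist": 11.2},{"claw": 8,"delta_pos": [15.96,-15.69,5],"twist": 11.2},{"claw": 8,"delta_pos": [15.96,-15.69,5],"twist": 11.2},{"claw": 8,"delta_pos": [15.96,-15.69,5],"twist": 11.2}]}}

```text
clock: 6.05
tcp_pos: [0.457, 0.0678, 0.0981]
orientation: [0.001, 0.813, 0.582, -0.0]
wrist_force: [1.0, 0.3, -0.9]
finger_gap: 0.0799
```

```bash
python3 -c "
from h import *
to([.459,.067],.005,-18.9)
snap('scene','s3.png'); print(spotter.spot_in('scene','stop')[:1],spotter.spot_in('scene','handle')[:2])
for y in (-.03,-.035,-.04): print(y,proj('scene',[*jl(-.03,y),.043]),proj('scene',[*jl(.03,y),.043]))
cv2.imwrite('pics/c3.png',cv2.resize(cv2.imread('pics/s3.png')[150:310,170:370],None,fx=4,fy=3.75,interpolation=cv2.INTER_CUBIC))
"
```

```text
t 6.05 loc [-0.1565  0.0894] z 0.0981 F [ 0.95  0.4  -0.89] shift [0.   0.21 9.31] twist 0.1 gap 0.0799332287911357
[{'extent': [192.5, 213.3, 248.7, 265.8], 'conf': 0.9}] [{'extent': [134.4, 174.9, 146.4, 194.7], 'conf': 0.67}, {'extent': [203.8, 214.3, 219.4, 238.1], 'conf': 0.57}]
-0.03 [251.20900429 231.10418297] [239.50609098 253.04053629]
-0.035 [248.98455747 230.48015126] [237.1950281  252.35687988]
-0.04 [246.76605865 229.85778817] [234.89043059 251.67513605]
```

View pics/c3.png

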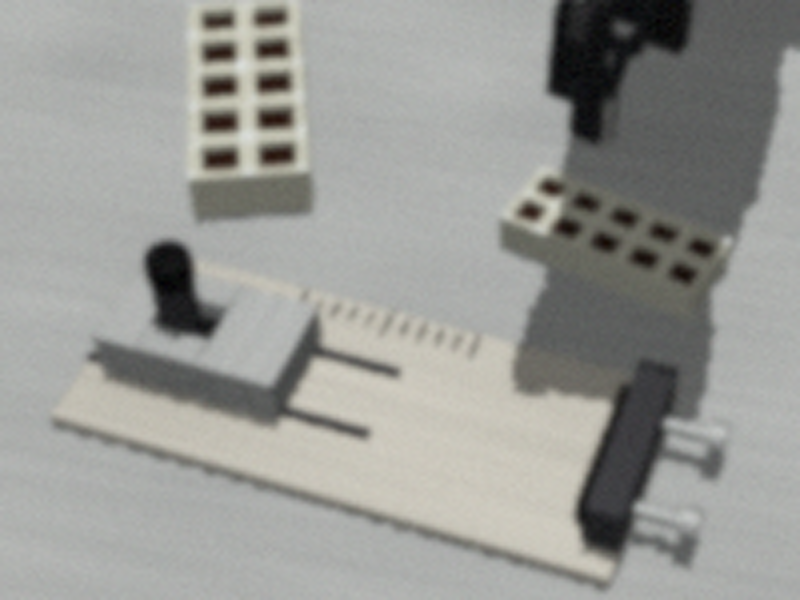

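The stop face is at about y = -0.035, so the gap is about 165 mm. The mould sits under the open gripper, so I'll grasp it.

>>> {"method": "play_rows", "body": {"force": 35, "moves": [{"claw": 8,"delta_pos": [0,0,3],"twist": 0},{"claw": 8,"delta_pos": [0,0,6],"twist": 0},{"claw": 8,"delta_pos": [0,0,8.5],"twist": 0},{"claw": 8,"delta_pos": [0,0,9.4],"twist": 0},{"claw": 8,"delta_pos": [0,0,9.4],"twist": 0},{"claw": 4,"delta_pos": [0,0,9.4],"twist": 0},{"claw": 4,"delta_pos": [0,0,9.4],"twist": 0},{"claw": 4,"delta_pos": [0,0,9.4],"twist": 0},{"claw": 4,"delta_pos": [0,0,9.4],"twist": 0}]}}

```text
clock: 7.32
tcp_pos: [0.4568, 0.0681, 0.0046]
orientation: [0.0, 0.813, 0.582, 0.0]
wrist_force: [-0.1, 0.3, 0.1]
finger_gap: 0.0403
```

```bash
python3 -c "
from h import *
to([.459,.067],.080,-18.9)"
```

```text
t 7.325 loc [-0.1567  0.0897] z 0.0046 F [-0.15  0.26  0.09] shift [-0.03  0.25 -7.54] twist 0.0 gap 0.040300701116447395
```

A gap of 40 mm on a 50 mm mould is not right, so I'll look.

```bash
python3 -c "
from h import *
snap('scene','s4.png')
cv2.imwrite('pics/c4.png',cv2.resize(cv2.imread('pics/s4.png')[120:240,260:420],None,fx=5,fy=5,interpolation=cv2.INTER_CUBIC))
"
```

```text
(no output)
```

View pics/c4.png

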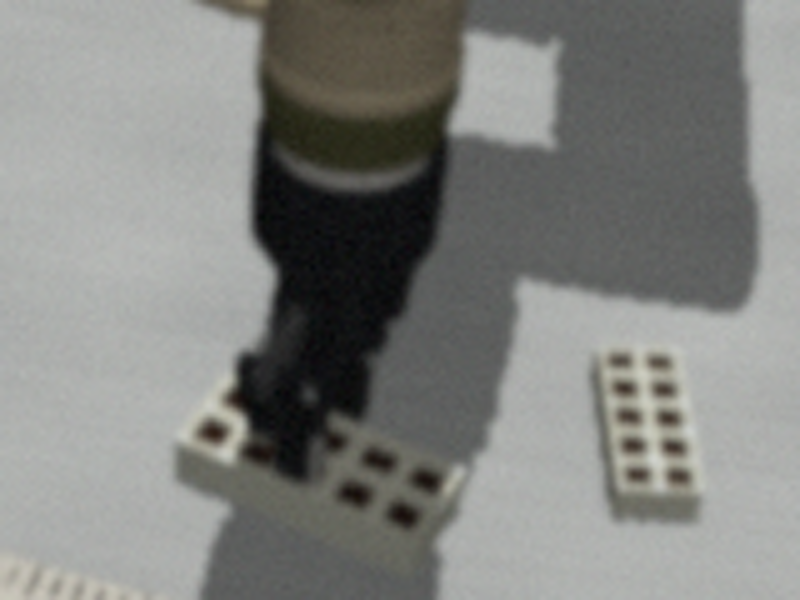

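```bash
python3 -c "
from h import *
s=get_state();R=rot(s['orientation']);p=s['tcp_pos']
for d in (-.025,-.02,0,.02,.025):
  for z in(.0046,.024): q=p+R[:,1]*d;q[2]=z; print(d,z,(proj('scene',q)-[260,120])*5)
t=np.radians(71.1);L=np.array([np.cos(t),np.sin(t)]);W=np.array([L[1],-L[0]])
for z in (0,.024):
  print(z,[((proj('scene',[*(np.array([.4595,.067])+a*.06*L+b*.025*W),z])-[260,120])*5).round().tolist() for a in(-1,1) for b in (-1,1)])
"
```

```text
-0.025 0.0046 [337.41963375 441.03022451]
-0.025 0.024 [340.73742469 411.90823324]
-0.02 0.0046 [332.49807082 447.86893449]
-0.02 0.024 [335.75115203 418.76133858]
0 0.0046 [312.50942725 475.64396011]
0 0.024 [315.49497086 446.60132103]
0.02 0.0046 [292.02341289 504.11010247]
0.02 0.024 [294.72689399 475.14485007]
0.025 0.0046 [286.82201288 511.33765737]
0.025 0.024 [289.45260993 482.39379667]
0 [[220.0, 404.0], [167.0, 471.0], [452.0, 502.0], [404.0, 576.0]]
0.024 [[222.0, 368.0], [168.0, 435.0], [459.0, 466.0], [410.0, 540.0]]
```

```bash
python3 -c "
from h import *
print('s1 tcp pred',proj('scene',[.6058,-.0347,.1223]),'seen approx (261,216)')
print('s3 tcp pred',proj('scene',[.457,.0678,.0981]), proj('scene',[.457+.038,.0678-.013,.0981]), 'near finger tip seen',170+588/4,150+138/3.75)
print('s2', proj('scene',[*jl(.0007,-.0661),.0594]),'seen',190+165/5,205+172/5)
g=cv2.imread('pics/s4.png')[195:235,295:355]
cv2.imwrite('pics/c5.png',cv2.resize(cv2.convertScaleAbs(g,alpha=1.6,beta=20),None,fx=12,fy=12,interpolation=cv2.INTER_CUBIC))
"
```

```text
s1 tcp pred [260.27079046 222.51281193] seen approx (261,216)
s3 tcp pred [325.41690797 185.45471075] [316.47697495 197.15764421] near finger tip seen 317.0 186.8
s2 [228.32828274 232.28300286] seen 223.0 239.4
```

View pics/c5.png

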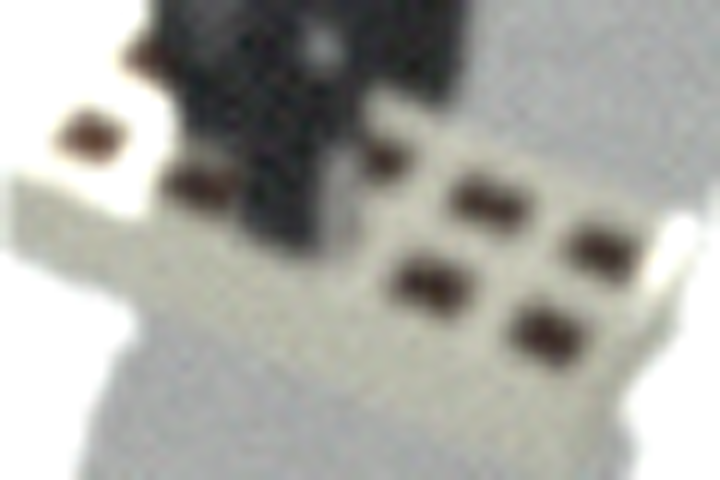

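The fingers closed freely and their tips hover just above the mould's near edge at (320,216). They reach less far down than the reading suggests. I'll open and feel my way lower.

>>> {"method": "play_rows", "body": {"moves": [{"claw": 8,"delta_pos": [0,0.2,0],"twist": 0},{"claw": 8,"delta_pos": [0,0.2,0],"twist": 0},{"claw": 8,"delta_pos": [0,0.2,0],"twist": 0},{"claw": 8,"delta_pos": [0,0.2,0.5],"twist": 0},{"claw": 8,"delta_pos": [0,0.2,0.9],"twist": 0},{"claw": 8,"delta_pos": [0,0.2,0.9],"twist": 0}]}}

```text
clock: 8.12
tcp_pos: [0.4579, 0.0674, -0.0053]
orientation: [-0.0, 0.813, 0.582, -0.0]
wrist_force: [-0.4, 0.5, -0.9]
finger_gap: 0.0801
```

>>> {"method": "play_rows", "body": {"moves": [{"claw": 8,"delta_pos": [0,0,0.3],"twist": 0},{"claw": 8,"delta_pos": [0,0,0.3],"twist": 0}]}}

```text
clock: 8.38
tcp_pos: [0.4584, 0.0674, -0.0079]
orientation: [-0.0, 0.813, 0.582, -0.0]
wrist_force: [-0.3, -0.3, 0.6]
finger_gap: 0.0802
```

>>> {"method": "play_rows", "body": {"moves": [{"claw": 8,"delta_pos": [0,0,0.3],"twist": 0},{"claw": 8,"delta_pos": [0,0,0.3],"twist": 0}]}}

```text
clock: 8.62
tcp_pos: [0.4583, 0.0674, -0.0109]
orientation: [-0.0, 0.813, 0.582, -0.0]
wrist_force: [-0.4, 0.3, -0.1]
finger_gap: 0.0799
```

>>> {"method": "play_rows", "body": {"moves": [{"claw": 8,"delta_pos": [0,0,0.3],"twist": 0},{"claw": 8,"delta_pos": [0,0,0.3],"twist": 0}]}}

```text
clock: 8.88
tcp_pos: [0.4583, 0.0674, -0.014]
orientation: [-0.0, 0.813, 0.582, -0.0]
wrist_force: [-0.3, -0.5, -0.8]
finger_gap: 0.0804
```

>>> {"method": "play_rows", "body": {"moves": [{"claw": 8,"delta_pos": [0,0,0.3],"twist": 0},{"claw": 8,"delta_pos": [0,0,0.3],"twist": 0}]}}

```text
clock: 9.12
tcp_pos: [0.4583, 0.0674, -0.017]
orientation: [-0.0, 0.813, 0.582, -0.0]
wrist_force: [0.9, -1.0, -0.1]
finger_gap: 0.0798
```

>>> {"method": "play_rows", "body": {"moves": [{"claw": 8,"delta_pos": [0,0,0.3],"twist": 0},{"claw": 8,"delta_pos": [0,0,0.3],"twist": 0}]}}

```text
clock: 9.38
tcp_pos: [0.4582, 0.0674, -0.02]
orientation: [-0.0, 0.813, 0.582, -0.0]
wrist_force: [0.6, -0.2, -0.6]
finger_gap: 0.0802
```

>>> {"method": "play_rows", "body": {"moves": [{"claw": 8,"delta_pos": [0,0,0.3],"twist": 0},{"claw": 8,"delta_pos": [0,0,0.3],"twist": 0}]}}

```text
clock: 9.62
tcp_pos: [0.4583, 0.0673, -0.023]
orientation: [-0.0, 0.813, 0.582, -0.0]
wrist_force: [0.0, -0.5, -0.2]
finger_gap: 0.0802
```

>>> {"method": "play_rows", "body": {"moves": [{"claw": 8,"delta_pos": [0,0,0],"twist": 0},{"claw": 6,"delta_pos": [0,0,0],"twist": 0},{"claw": 4.5,"delta_pos": [0,0,0],"twist": 0},{"claw": 4.5,"delta_pos": [0,0,0],"twist": 0},{"claw": 4.5,"delta_pos": [0,0,0],"twist": 0}]}}

```text
clock: 10.25
tcp_pos: [0.4588, 0.0673, -0.0225]
orientation: [0.0, 0.813, 0.582, 0.0]
wrist_force: [0.7, -0.1, 2.5]
finger_gap: 0.0496
```

Gripped at 49.6 mm. The tips are at table height with the reading at z = -0.0225, so the TCP reading has an offset of about 22 mm. Placing on the bed therefore means a reading near -0.0125.

>>> {"method": "play_rows", "body": {"moves": [{"claw": 4.5,"delta_pos": [0,0,-1.5],"twist": 0},{"claw": 4.5,"delta_pos": [0,0,-4],"twist": 0},{"claw": 4.5,"delta_pos": [0,0,-7.5],"twist": 0},{"claw": 4.5,"delta_pos": [0,0,-7.5],"twist": 0}]}}

```text
clock: 10.75
tcp_pos: [0.4605, 0.0674, 0.0543]
orientation: [0.001, 0.813, 0.582, 0.002]
wrist_force: [0.2, -0.3, -2.5]
finger_gap: 0.049
```

```bash
python3 -c "
from h import *
to(jl(0,.038),.055,-7.65)"
```

```text
t 10.75 loc [-0.153   0.0895] z 0.0543 F [ 0.23 -0.23 -2.54] shift [-2.080e+00  1.601e+01 -1.000e-02] twist -11.2 gap 0.04898550099216886
```

>>> {"method": "play_rows", "body": {"moves": [{"claw": 4.5,"delta_pos": [-0.5,4,0],"twist": -3},{"claw": 4.5,"delta_pos": [-1,8,0],"twist": -6},{"claw": 4.5,"delta_pos": [-1.6,12,0],"twist": -9},{"claw": 4.5,"delta_pos": [-2.1,15,0],"twist": -11.2},{"claw": 4.5,"delta_pos": [-2.1,16.1,0],"twist": -11.2},{"claw": 4.5,"delta_pos": [-2.1,16.1,0],"twist": -11.2},{"claw": 4.5,"delta_pos": [-2.1,16.1,0],"twist": -11.2}]}}

```text
clock: 11.62
tcp_pos: [0.6024, -0.0038, 0.0516]
orientation: [-0.001, 0.753, 0.658, -0.001]
wrist_force: [0.1, 0.6, -0.5]
finger_gap: 0.049
```

```bash
python3 -c "
from h import *
to(jl(0,.038),-.0125,-7.65)
snap('scene','s5.png')
cv2.imwrite('pics/c6.png',cv2.resize(cv2.imread('pics/s5.png')[180:320,170:380],None,fx=3.8,fy=3.8,interpolation=cv2.INTER_CUBIC))
"
```

```text
t 11.625 loc [-0.0028  0.0378] z 0.0516 F [ 0.03  0.59 -0.54] shift [0.02 0.3  6.41] twist 0.0 gap 0.04899540106364692
```

View pics/c6.png

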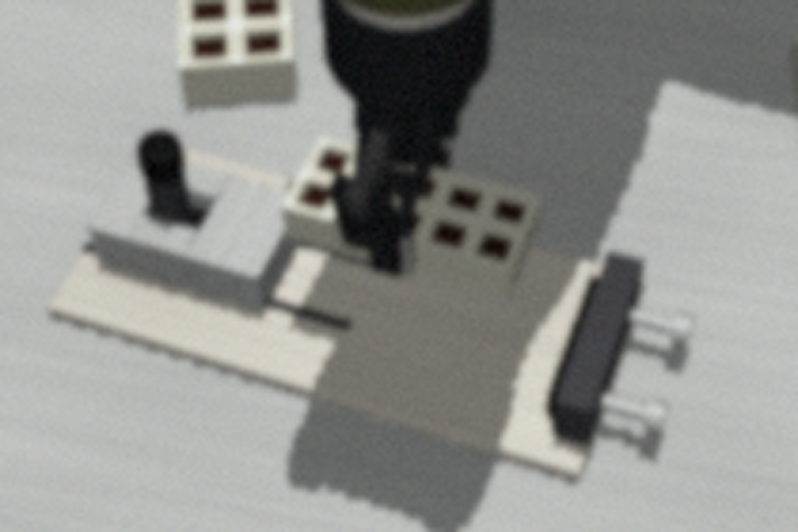

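```bash
python3 -c "
from h import *
f=lambda x,y,z:loc(ray('scene',170+x/3.8-1.7,180+y/3.8-2.5,z))
print('mould right far top',f(540,190,.098),'near',f(522,248,.098),'left near top',f(284,207,.098))
print('stop corners',f(294,200,.043),f(262,278,.043))
print('fence/bumper',f(612,257,.044),f(555,405,.044))
"
```

```text
mould right far top [-0.03522323  0.09397388] near [0.00318449 0.09666876] left near top [ 0.01844667 -0.02307562]
stop corners [-0.0285488  -0.04185615] [ 0.02611047 -0.03661869]
fence/bumper [-0.04829613  0.13240172] [0.04952081 0.13053034]
```

>>> {"method": "play_rows", "body": {"moves": [{"claw": 4.5,"delta_pos": [0,0.3,2.5],"twist": 0},{"claw": 4.5,"delta_pos": [0,0.3,4.5],"twist": 0},{"claw": 4.5,"delta_pos": [0,0.3,5.7],"twist": 0},{"claw": 4.5,"delta_pos": [0,0.3,6.1],"twist": 0},{"claw": 4.5,"delta_pos": [0,0.3,6.2],"twist": 0},{"claw": 4.5,"delta_pos": [0,0.3,6.3],"twist": 0},{"claw": 4.5,"delta_pos": [0,0.3,6.3],"twist": 0}]}}

```text
clock: 12.55
tcp_pos: [0.6074, -0.005, -0.0102]
orientation: [0.0, 0.753, 0.658, 0.0]
wrist_force: [-0.2, 1.0, -1.4]
finger_gap: 0.0493
```

>>> {"method": "play_rows", "body": {"moves": [{"claw": 4.5,"delta_pos": [0,0,0.1],"twist": 0},{"claw": 4.5,"delta_pos": [0,0,0.15],"twist": 0},{"claw": 4.5,"delta_pos": [0,0,0.15],"twist": 0}]}}

```text
clock: 12.92
tcp_pos: [0.607, -0.005, -0.0123]
orientation: [0.0, 0.753, 0.658, -0.0]
wrist_force: [-0.3, 0.1, -2.2]
finger_gap: 0.0492
```

>>> {"method": "play_rows", "body": {"moves": [{"claw": 4.5,"delta_pos": [0,0,0.1],"twist": 0},{"claw": 4.5,"delta_pos": [0,0,0.1],"twist": 0}]}}

```text
clock: 13.18
tcp_pos: [0.6071, -0.005, -0.0125]
orientation: [0.0, 0.753, 0.658, 0.0]
wrist_force: [-2.3, 0.5, 4.7]
finger_gap: 0.0495
```

Contact with the bed. I'll release gently and rise.

>>> {"method": "play_rows", "body": {"moves": [{"claw": 5.4,"delta_pos": [0,0,0],"twist": 0},{"claw": 6,"delta_pos": [0,0,0],"twist": 0},{"claw": 6.5,"delta_pos": [0,0,0],"twist": 0},{"claw": 6.5,"delta_pos": [0,0,-0.5],"twist": 0},{"claw": 6.5,"delta_pos": [0,0,-3],"twist": 0},{"claw": 6.5,"delta_pos": [0,0,-7],"twist": 0},{"claw": 4,"delta_pos": [0,0,-12],"twist": 0},{"claw": 0,"delta_pos": [0,0,-13],"twist": 0}]}}

```text
clock: 14.18
tcp_pos: [0.6097, -0.0053, 0.1213]
orientation: [0.003, 0.753, 0.658, 0.002]
wrist_force: [0.8, 0.4, -1.0]
finger_gap: 0.0296
```

```bash
python3 -c "
from h import *
to(jl(0,-.134),.115,-7.65)"
```

```text
t 14.175 loc [0.0046 0.0373] z 0.1213 F [ 0.77  0.54 -0.98] shift [-17.13  -0.46   0.63] twist -0.0 gap 0.029614849834253654
```

>>> {"method": "play_rows", "body": {"moves": [{"claw": 0,"delta_pos": [-5,-0.4,0],"twist": 0},{"claw": 0,"delta_pos": [-10,-0.4,0],"twist": 0},{"claw": 0,"delta_pos": [-15,-0.4,0],"twist": 0},{"claw": 0,"delta_pos": [-17.5,-0.4,0],"twist": 0},{"claw": 0,"delta_pos": [-17.5,-0.4,0],"twist": 0},{"claw": 0,"delta_pos": [-17.5,-0.4,0],"twist": 0},{"claw": 0,"delta_pos": [-17.5,-0.4,0],"twist": 0}]}}

```text
clock: 15.05
tcp_pos: [0.5797, -0.1766, 0.1166]
orientation: [-0.0, 0.752, 0.659, -0.0]
wrist_force: [0.6, 0.2, 0.5]
finger_gap: 0.0001
```

```bash
python3 -c "
from h import *
to(jl(0,-.138),.05,-7.65)
snap('scene','s6.png')
cv2.imwrite('pics/c7.png',cv2.resize(cv2.imread('pics/s6.png')[160:310,165:375],None,fx=3.8,fy=3.8,interpolation=cv2.INTER_CUBIC))
"
```

```text
t 15.05 loc [-0.0023 -0.1364] z 0.1166 F [0.53 0.24 0.46] shift [-0.16  0.23  6.66] twist 0.1 gap 7.786966107000479e-05
```

View pics/c7.png

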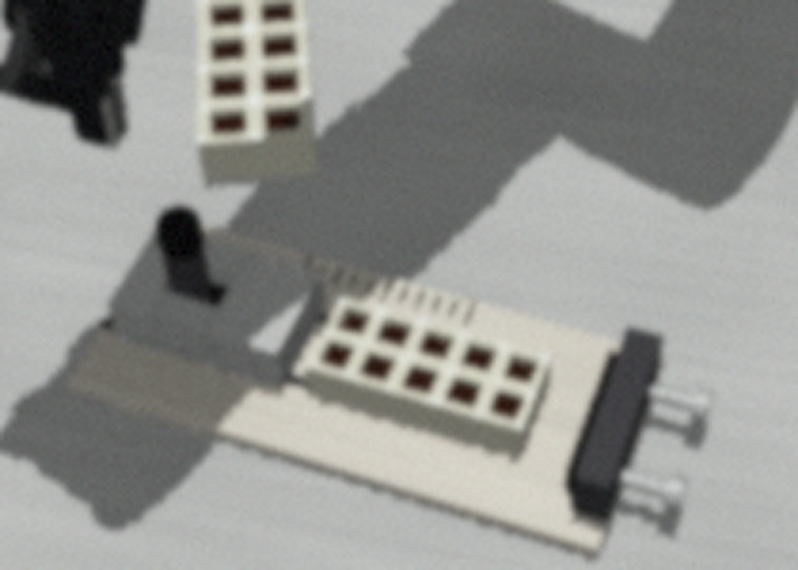

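The mould lies flat and lengthwise at (430,370), clear of both stop and fence. The fingers are behind the post, so I'll descend and push.

>>> {"method": "play_rows", "body": {"moves": [{"claw": 0,"delta_pos": [0,0.2,2],"twist": 0},{"claw": 0,"delta_pos": [0,0.2,5],"twist": 0},{"claw": 0,"delta_pos": [0,0.2,6.4],"twist": 0},{"claw": 0,"delta_pos": [0,0.2,6.4],"twist": 0},{"claw": 0,"delta_pos": [0,0.2,6.4],"twist": 0}]}}

```text
clock: 15.72
tcp_pos: [0.5825, -0.1782, 0.0538]
orientation: [0.001, 0.753, 0.658, 0.0]
wrist_force: [0.9, 0.6, 0.8]
finger_gap: 0.0004
```

>>> {"method": "play_rows", "body": {"moves": [{"claw": 0,"delta_pos": [0.4,0,0],"twist": 0},{"claw": 0,"delta_pos": [0.8,0,0],"twist": 0},{"claw": 0,"delta_pos": [1.2,0,0],"twist": 0},{"claw": 0,"delta_pos": [1.6,0,0],"twist": 0},{"claw": 0,"delta_pos": [1.6,0,0],"twist": 0}]}}

```text
clock: 16.35
tcp_pos: [0.584, -0.1619, 0.0529]
orientation: [0.0, 0.753, 0.658, 0.0]
wrist_force: [0.7, 0.0, 0.6]
finger_gap: -0.0001
```

```bash
python3 -c "
from h import *
to(jl(0,-.1),.05,-7.65)"
```

```text
t 16.35 loc [-1.000e-04 -1.213e-01] z 0.0529 F [0.7  0.12 0.56] shift [2.13 0.01 0.29] twist 0.0 gap -7.189221141010123e-05
```

>>> {"method": "play_rows", "body": {"moves": [{"claw": 0,"delta_pos": [0.2,0,0],"twist": 0},{"claw": 0,"delta_pos": [0.4,0,0],"twist": 0},{"claw": 0,"delta_pos": [0.6,0,0],"twist": 0},{"claw": 0,"delta_pos": [0.8,0,0],"twist": 0},{"claw": 0,"delta_pos": [1.0,0,0],"twist": 0},{"claw": 0,"delta_pos": [1.2,0,0],"twist": 0},{"claw": 0,"delta_pos": [1.4,0,0],"twist": 0}]}}

```text
clock: 17.23
tcp_pos: [0.5857, -0.1494, 0.0529]
orientation: [0.001, 0.753, 0.658, -0.001]
wrist_force: [-0.5, -4.6, 0.6]
finger_gap: 0.0001
```

>>> {"method": "play_rows", "body": {"moves": [{"claw": 0,"delta_pos": [0.2,0,0],"twist": 0},{"claw": 0,"delta_pos": [0.4,0,0],"twist": 0},{"claw": 0,"delta_pos": [0.6,0,0],"twist": 0},{"claw": 0,"delta_pos": [0.8,0,0],"twist": 0}]}}

```text
clock: 17.73
tcp_pos: [0.5868, -0.1416, 0.0529]
orientation: [0.001, 0.753, 0.658, -0.001]
wrist_force: [-1.4, -5.1, 1.0]
finger_gap: -0.0002
```

>>> {"method": "play_rows", "body": {"moves": [{"claw": 0,"delta_pos": [0.15,0,0],"twist": 0},{"claw": 0,"delta_pos": [0.3,0,0],"twist": 0},{"claw": 0,"delta_pos": [0.45,0,0],"twist": 0}]}}

```text
clock: 18.1
tcp_pos: [0.5873, -0.1373, 0.0529]
orientation: [0.001, 0.753, 0.658, -0.001]
wrist_force: [-1.9, -6.3, 1.0]
finger_gap: -0.0002
```

```bash
python3 -c "
from h import *
im=cv2.imread('pics/s6.png'); im2=cv2.imread('pics/t1.png')
for x in (.03,0,-.03):
  for cam,I in(('scene',im),('top',im2)):
    for z in(.044,.032,.012):
      v=[int(cv2.getRectSubPix(I,(1,1),tuple(map(float,proj(cam,[*jl(x,y),z])+([1.7,2.5] if cam=='scene' else 0)))).mean()) for y in np.arange(.1,.14,.003)]
      print(x,cam,z,v)
"
python3 -c "
import cv2;b=cv2.imread('pics/t1.png')[148:202,238:272]
cv2.imwrite('pics/c8.png',cv2.resize(cv2.convertScaleAbs(b,alpha=2,beta=10),None,fx=11,fy=11,interpolation=cv2.INTER_CUBIC))"
```

```text
0.03 scene 0.044 [137, 194, 205, 206, 207, 207, 205, 196, 129, 52, 58, 69, 69, 68]
0.03 scene 0.032 [172, 204, 206, 205, 207, 206, 204, 170, 83, 48, 66, 67, 68, 67]
0.03 scene 0.012 [204, 205, 202, 203, 205, 202, 192, 126, 42, 32, 37, 37, 36, 39]
0.03 top 0.044 [120, 119, 119, 115, 118, 119, 121, 115, 21, 33, 41, 60, 55, 53]
0.03 top 0.032 [119, 118, 118, 117, 118, 119, 121, 128, 31, 35, 34, 61, 57, 54]
0.03 top 0.012 [120, 120, 120, 121, 121, 119, 124, 131, 67, 31, 33, 41, 53, 49]
0 scene 0.044 [145, 188, 201, 203, 202, 202, 201, 189, 124, 52, 56, 67, 65, 65]
0 scene 0.032 [173, 200, 204, 203, 201, 202, 201, 162, 74, 48, 64, 66, 65, 68]
0 scene 0.012 [198, 200, 200, 199, 199, 196, 163, 82, 48, 64, 68, 67, 69, 66]
0 top 0.044 [120, 120, 121, 123, 121, 121, 130, 72, 23, 20, 28, 48, 56, 51]
0 top 0.032 [117, 117, 119, 119, 120, 118, 122, 99, 39, 18, 21, 43, 50, 49]
0 top 0.012 [120, 120, 119, 117, 119, 117, 117, 122, 98, 12, 20, 27, 53, 49]
-0.03 scene 0.044 [203, 203, 203, 201, 201, 201, 202, 191, 129, 63, 60, 65, 63, 65]
-0.03 scene 0.032 [200, 199, 200, 200, 201, 200, 195, 160, 74, 51, 63, 64, 62, 63]
-0.03 scene 0.012 [199, 198, 199, 199, 200, 196, 166, 85, 51, 63, 65, 67, 66, 67]
-0.03 top 0.044 [122, 124, 123, 123, 121, 122, 127, 105, 6, 17, 29, 46, 49, 51]
-0.03 top 0.032 [121, 121, 119, 120, 121, 121, 124, 130, 20, 21, 25, 36, 50, 49]
-0.03 top 0.012 [121, 122, 123, 121, 120, 121, 124, 127, 75, 17, 22, 21, 51, 47]
```

View pics/c8.png

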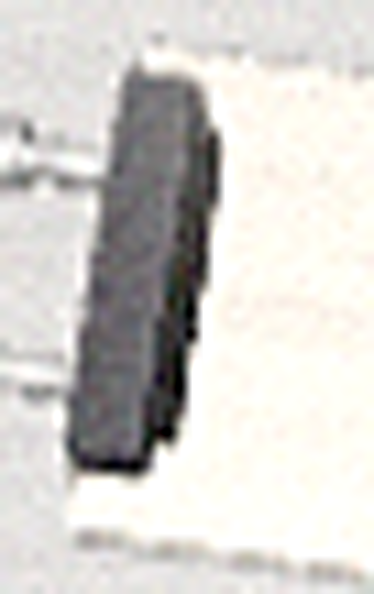

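From the top view the bumper stands about 7–8 mm proud, so seating should come near TCP y = -0.075. I'll advance in stages.

>>> {"method": "play_rows", "body": {"moves": [{"claw": 0,"delta_pos": [0.15,0,0],"twist": 0},{"claw": 0,"delta_pos": [0.3,0,0],"twist": 0},{"claw": 0,"delta_pos": [0.45,0,0],"twist": 0},{"claw": 0,"delta_pos": [0.6,0,0],"twist": 0},{"claw": 0,"delta_pos": [0.75,0,0],"twist": 0},{"claw": 0,"delta_pos": [0.85,0,0],"twist": 0}]}}

```text
clock: 18.85
tcp_pos: [0.5885, -0.129, 0.0529]
orientation: [0.001, 0.753, 0.658, -0.001]
wrist_force: [-1.8, -5.6, -0.0]
finger_gap: -0.0002
```

```bash
python3 -c "
from h import *
to(jl(0,-.1),.05,-7.65)"
```

```text
t 18.85 loc [-0.    -0.088] z 0.0529 F [-1.06 -5.82 -0.01] shift [-1.2   0.    0.29] twist -0.1 gap -0.00018727121596315998
```

>>> {"method": "play_rows", "body": {"moves": [{"claw": 0,"delta_pos": [0.1,0,0],"twist": 0},{"claw": 0,"delta_pos": [0.2,0,0],"twist": 0},{"claw": 0,"delta_pos": [0.3,0,0],"twist": 0},{"claw": 0,"delta_pos": [0.4,0,0],"twist": 0},{"claw": 0,"delta_pos": [0.5,0,0],"twist": 0}]}}

```text
clock: 19.48
tcp_pos: [0.5892, -0.124, 0.0529]
orientation: [0.001, 0.753, 0.658, -0.001]
wrist_force: [-1.2, -6.2, -0.6]
finger_gap: 0.0004
```

>>> {"method": "play_rows", "body": {"moves": [{"claw": 0,"delta_pos": [0.1,0,0],"twist": 0},{"claw": 0,"delta_pos": [0.2,0,0],"twist": 0}]}}

```text
clock: 19.73
tcp_pos: [0.5894, -0.1221, 0.0529]
orientation: [0.001, 0.753, 0.658, -0.001]
wrist_force: [-0.6, -6.6, 0.6]
finger_gap: -0.0
```

>>> {"method": "play_rows", "body": {"moves": [{"claw": 0,"delta_pos": [0.05,0,0],"twist": 0},{"claw": 0,"delta_pos": [0.1,0,0],"twist": 0},{"claw": 0,"delta_pos": [0.15,0,0],"twist": 0}]}}

```text
clock: 20.1
tcp_pos: [0.5896, -0.1205, 0.0529]
orientation: [0.001, 0.753, 0.658, -0.001]
wrist_force: [-1.9, -5.7, -0.3]
finger_gap: -0.0006
```

>>> {"method": "play_rows", "body": {"moves": [{"claw": 0,"delta_pos": [0.05,0,0],"twist": 0},{"claw": 0,"delta_pos": [0.1,0,0],"twist": 0},{"claw": 0,"delta_pos": [0.15,0,0],"twist": 0}]}}

```text
clock: 20.48
tcp_pos: [0.5898, -0.119, 0.0529]
orientation: [0.001, 0.753, 0.658, -0.001]
wrist_force: [-1.1, -6.8, 0.8]
finger_gap: 0.0001
```

>>> {"method": "play_rows", "body": {"moves": [{"claw": 0,"delta_pos": [0.05,0,0],"twist": 0},{"claw": 0,"delta_pos": [0.1,0,0],"twist": 0},{"claw": 0,"delta_pos": [0.15,0,0],"twist": 0}]}}

```text
clock: 20.85
tcp_pos: [0.59, -0.1176, 0.0529]
orientation: [0.001, 0.753, 0.658, -0.001]
wrist_force: [-0.8, -5.2, -0.5]
finger_gap: 0.0
```

>>> {"method": "play_rows", "body": {"moves": [{"claw": 0,"delta_pos": [0.05,0,0],"twist": 0},{"claw": 0,"delta_pos": [0.1,0,0],"twist": 0},{"claw": 0,"delta_pos": [0.15,0,0],"twist": 0}]}}

```text
clock: 21.22
tcp_pos: [0.5903, -0.1161, 0.0529]
orientation: [0.001, 0.753, 0.658, -0.001]
wrist_force: [-0.9, -5.1, 1.7]
finger_gap: -0.0004
```

>>> {"method": "play_rows", "body": {"moves": [{"claw": 0,"delta_pos": [0.05,0,0],"twist": 0},{"claw": 0,"delta_pos": [0.1,0,0],"twist": 0},{"claw": 0,"delta_pos": [0.15,0,0],"twist": 0}]}}

```text
clock: 21.6
tcp_pos: [0.5905, -0.1146, 0.0529]
orientation: [0.001, 0.753, 0.658, -0.001]
wrist_force: [-1.0, -5.8, 0.1]
finger_gap: -0.0002
```

>>> {"method": "play_rows", "body": {"moves": [{"claw": 0,"delta_pos": [0.05,0,0],"twist": 0},{"claw": 0,"delta_pos": [0.1,0,0],"twist": 0},{"claw": 0,"delta_pos": [0.15,0,0],"twist": 0}]}}

```text
clock: 21.98
tcp_pos: [0.5907, -0.1131, 0.0529]
orientation: [0.001, 0.753, 0.658, -0.001]
wrist_force: [-0.3, -6.9, -0.8]
finger_gap: -0.0002
```

>>> {"method": "play_rows", "body": {"moves": [{"claw": 0,"delta_pos": [0.05,0,0],"twist": 0},{"claw": 0,"delta_pos": [0.1,0,0],"twist": 0},{"claw": 0,"delta_pos": [0.15,0,0],"twist": 0}]}}

```text
clock: 22.35
tcp_pos: [0.5909, -0.1116, 0.0529]
orientation: [0.001, 0.753, 0.658, -0.001]
wrist_force: [-0.1, -6.3, 0.7]
finger_gap: -0.0001
```

>>> {"method": "play_rows", "body": {"moves": [{"claw": 0,"delta_pos": [0.05,0,0],"twist": 0},{"claw": 0,"delta_pos": [0.1,0,0],"twist": 0},{"claw": 0,"delta_pos": [0.15,0,0],"twist": 0}]}}

```text
clock: 22.72
tcp_pos: [0.5909, -0.1111, 0.0529]
orientation: [0.002, 0.753, 0.658, -0.002]
wrist_force: [-1.9, -9.8, 0.6]
finger_gap: 0.0001
```

Contact: the motion stalled and the force is rising. I'll average the force while holding.

```bash
cat > avg.py <<'E'
from h import *
F=[]
for i in range(10):
    imaging.read_camera('scene'); s=get_state(); F.append(YH@s['wrist_force'][:2])
print(s['clock'],loc(s['tcp_pos']).round(5),np.round(F,1),np.mean(F))
E
python3 avg.py
```

```text
23.225 [ 4.000e-05 -7.004e-02] [-9.2 -8.5 -9.7 -9.4 -9.4 -8.1 -8.6 -9.1 -8.3 -8.7] -8.900610404430164
```

>>> {"method": "play_rows", "body": {"moves": [{"claw": 0,"delta_pos": [0.03,0,0],"twist": 0},{"claw": 0,"delta_pos": [0.06,0,0],"twist": 0}]}}

```text
clock: 23.48
tcp_pos: [0.5909, -0.1111, 0.0529]
orientation: [0.002, 0.753, 0.658, -0.002]
wrist_force: [-1.8, -11.2, 0.2]
finger_gap: 0.0
```

```bash
python3 avg.py
```

```text
23.975 [ 6.000e-05 -7.001e-02] [-10.9 -10.1 -10.8 -10.7 -11.2 -10.5 -11.1 -10.1  -9.9 -10.7] -10.608886675800925
```

>>> {"method": "play_rows", "body": {"moves": [{"claw": 0,"delta_pos": [0.03,0,0],"twist": 0},{"claw": 0,"delta_pos": [0.07,0,0],"twist": 0}]}}

```text
clock: 24.22
tcp_pos: [0.591, -0.111, 0.0529]
orientation: [0.002, 0.754, 0.657, -0.002]
wrist_force: [-2.5, -13.1, 0.4]
finger_gap: 0.0001
```

```bash
python3 avg.py
```

```text
24.725 [ 7.000e-05 -6.997e-02] [-12.8 -12.4 -12.8 -12.5 -12.  -12.5 -11.1 -12.3 -12.9 -11.5] -12.276787147300876
```

The push averages 12.3 N. Less the stop's sliding friction of about 5.2 N, that leaves about 7 N on the mould. I'll back straight off and then rise.

>>> {"method": "play_rows", "body": {"moves": [{"claw": 0,"delta_pos": [-0.3,0,0],"twist": 0},{"claw": 0,"delta_pos": [-0.8,0,0],"twist": 0},{"claw": 0,"delta_pos": [-1.8,0,0],"twist": 0},{"claw": 0,"delta_pos": [-2.5,0,0],"twist": 0},{"claw": 0,"delta_pos": [-2.5,0,-2],"twist": 0},{"claw": 0,"delta_pos": [-2.5,0,-7],"twist": 0},{"claw": 0,"delta_pos": [-8,0,-12],"twist": 0},{"claw": 0,"delta_pos": [-14,0,-15],"twist": 0},{"claw": 0,"delta_pos": [-18,0,-15],"twist": 0},{"claw": 0,"delta_pos": [-18,0,-15],"twist": 0}]}}

```text
clock: 25.98
tcp_pos: [0.5669, -0.2902, 0.2034]
orientation: [0.001, 0.755, 0.656, 0.0]
wrist_force: [-0.1, 1.1, 0.1]
finger_gap: -0.0
```

```bash
python3 -c "
from h import *
to(jl(0,-.3),.2)
snap('scene','s7.png'); snap('top','t7.png')
a=cv2.resize(cv2.imread('pics/s7.png')[205:310,175:375],None,fx=3.8,fy=3,interpolation=cv2.INTER_CUBIC)
b=cv2.resize(cv2.imread('pics/t7.png')[145:215,230:360],(760,280),interpolation=cv2.INTER_CUBIC)
cv2.imwrite('pics/c9.png',np.vstack([a,b]))
"
```

```text
t 25.975 loc [ 1.000e-04 -2.508e-01] z 0.2034 F [-0.28  1.07  0.14] shift [-4.92  0.02  0.35] twist 0 gap -1.5354790733458728e-05
```

The picture limit is reached, so I'll check by numbers.

```bash
python3 -c "
from h import *
for c in('scene','top'):
  imaging.read_camera(c)
  for q in('mould','stop','handle','cup','nozzle','palette'):
    print(c,q,[(np.round(d['extent'],1).tolist(),round(d['conf'],2)) for d in spotter.spot_in(c,q)][:4])
g=cv2.cvtColor(cv2.imread('pics/t7.png'),cv2.COLOR_BGR2GRAY)
for y in(.0065,): print('stop top corners exp',[proj('top',[*jl(x,y-d),.043]).round(1).tolist() for x in(-.03,.03) for d in(0,.1)])
print('mould exp',[proj('top',[*jl(x,y),.034]).round(1).tolist() for x in(-.025,.025) for y in(.0065,.1265)])
h=proj('top',[*jl(0,.0065-.054),.091]);print('handle top exp',h)
print('mould exp scene',[proj('scene',[*jl(x,y),z]).round(1).tolist() for x in(-.025,.025) for y in(.0065,.1265) for z in(.01,.034)])
"
```

```text
scene mould [([257.6, 241.6, 321.5, 283.4], 0.9), ([217.4, 150.1, 246.7, 208.6], 0.63), ([230.9, 221.1, 245.2, 246.2], 0.5), ([136.6, 176.0, 146.4, 191.8], 0.5)]
scene stop [([213.0, 221.4, 269.0, 268.5], 0.66), ([182.4, 219.4, 350.3, 307.4], 0.63)]
scene handle [([227.4, 220.7, 242.5, 246.3], 0.56)]
scene cup [([98.1, 199.9, 135.3, 238.6], 0.8)]
scene nozzle [([136.5, 176.6, 147.3, 192.1], 0.61)]
scene palette [([441.6, 224.6, 475.6, 327.6], 0.86)]
top mould [([322.8, 224.5, 355.5, 272.9], 0.96), ([256.8, 164.7, 299.1, 190.7], 0.78), ([199.9, 235.7, 217.3, 264.8], 0.56)]
top stop [([299.9, 166.3, 338.7, 195.2], 0.83)]
top handle [([254.7, 164.9, 298.6, 191.8], 0.75), ([314.9, 173.3, 325.2, 186.5], 0.44)]
top cup []
top nozzle []
top palette [([151.2, 157.8, 174.2, 239.5], 0.67), ([299.9, 167.5, 332.8, 198.7], 0.29)]
stop top corners exp [[295.7, 189.2], [331.5, 194.3], [298.7, 168.1], [334.3, 173.2]]
mould exp [[295.8, 188.0], [253.3, 181.9], [298.3, 170.6], [255.9, 164.5]]
handle top exp [317.9923184  178.02104501]
mould exp scene [[267.2, 247.4], [266.9, 240.2], [322.1, 263.2], [323.0, 256.1], [258.3, 265.9], [257.7, 258.8], [315.1, 282.9], [315.8, 276.0]]
```

```bash
python3 -c "
from h import *
im=cv2.imread('pics/t7.png').astype(int); r=im[163:195,254:302]
m=((r[...,2]-r[...,0])>18).astype(np.uint8)
n,l,s,ce=cv2.connectedComponentsWithStats(m)
P=np.array([loc(ray('top',ce[i][0]+254,ce[i][1]+163,.034)) for i in range(1,n) if s[i,4]>4]); print(P[np.argsort(P[:,1])].round(4).tolist(), P.mean(0))
r=cv2.minAreaRect((P*1000).astype(np.float32)); print(r)
for sg in(1,-1):
  Q=P[(P[:,0]-P[:,0].mean())*sg>0]; 
  if len(Q)>2: print('row tilt deg',np.degrees(np.polyfit(Q[:,1],Q[:,0],1)[0]))
print(get_state()['wrist_force'])
"
```

```text
[[-0.0092, 0.0131], [0.0127, 0.0157], [0.0133, 0.0389]] [0.00560451 0.02254513]
((7.628328800201416, 21.1142635345459), (34.20555114746094, 14.792730331420898), 48.84671401977539)
[ 0.27269882  0.53781111 -0.32924778]
```

```bash
python3 -c "
from h import *
im=cv2.imread('pics/t7.png')
G=cv2.cvtColor(im,cv2.COLOR_BGR2GRAY).astype(np.float32)
# rectify mould region to jig axes at z=.034, 0.5 mm px
ys=np.arange(0,.13,.0005); xs=np.arange(-.035,.035,.0005)
M=np.array([[proj('top',[*jl(x,y),.034]) for y in ys] for x in xs],np.float32)
W=cv2.remap(G,M[...,0],M[...,1],cv2.INTER_CUBIC)
m=(W<70).astype(np.uint8); n,l,s,ce=cv2.connectedComponentsWithStats(m)
P=np.array([[ce[i][0]*.5,ce[i][1]*.5-35,s[i,4]/4] for i in range(1,n) if 40<s[i,4]<1500]); print(P[np.argsort(P[:,0])].round(1).tolist())
for sg in(1,-1):
  Q=P[(P[:,1]-P[:,1].mean())*sg>0]
  if len(Q)>2: print('tilt',np.degrees(np.polyfit(Q[:,0],Q[:,1],1)[0]))
"
```

```text
Traceback (most recent call last):
  File "h.py", line 10, in proj
    k=imaging.camera_info(c); T=np.array(k['world_to_cam']); q=T[:3,:3]@np.array(p)+T[:3,3]
ValueError: time passes only in moves, steps and waits
```

```bash
python3 -c "
from h import *
G=cv2.imread('pics/t7.png',0)
src=np.array([proj('top',[*jl(x,y),.034]) for x,y in((-.035,0),(-.035,.13),(.035,.13),(.035,0))],np.float32)
H=cv2.getPerspectiveTransform(src,np.array([[0,0],[260,0],[260,140],[0,140]],np.float32))
W=cv2.warpPerspective(G,H,(260,140),flags=cv2.INTER_CUBIC)
for th in(60,75,90):
  m=(W<th).astype(np.uint8); n,l,s,ce=cv2.connectedComponentsWithStats(m)
  P=np.array([[ce[i][0]*.5,ce[i][1]*.5-35] for i in range(1,n) if 40<s[i,4]<800]); print(th,P[np.argsort(P[:,0])].round(1).tolist() if len(P) else 0)
  for sg in(1,-1):
    Q=P[(P[:,1]-P[:,1].mean())*sg>0]
    if len(Q)>2: print('tilt',np.degrees(np.polyfit(Q[:,0],Q[:,1],1)[0]))
"
```

```text
60 [[5.4, -27.8], [17.0, 13.5], [17.2, -9.5], [40.5, 13.6], [40.5, -9.7], [64.2, -9.9], [64.3, 14.1], [88.3, -9.8], [88.5, 14.1], [111.2, 14.0], [111.5, -9.8]]
tilt 0.37187111850432
tilt 5.9050876157432155
75 [[4.8, -12.5], [6.3, -27.6], [17.0, 13.6], [17.3, -9.6], [27.1, -25.0], [46.1, -25.0], [62.2, -24.6], [64.3, 14.1], [85.0, -24.9], [104.3, -24.9], [111.4, 14.1], [111.5, -9.6]]
tilt 0.0946107212472259
tilt -2.7092998964642505
90 [[4.3, 4.1], [4.7, -13.5]]
```

Pocket rows are square to within 0.4°, and the mould is about 2 mm off the centre line and touching the stop. Handing in.

```bash
python3 -c "
from h import *
print(env.hand_in())"
```

```text
the job is handed in; nothing more can be done
None
```

The job is handed in: the small bar mould is in the jig, seated against the bumper, with the stop bearing on it at about 7 N by my estimate. It took about 26 s of the 72 s allowed.

1. **Opening:** I pushed the handle back from the fence side until the gap was about 165 mm. My image estimates ranged from 163 to 169 mm.
2. **Placing:** The middle of the three look-alike moulds was laid lengthwise on the bed, clear of the stop and the fence, and released.
3. **Closing:** I pushed the handle from the open side with closed fingers. Sliding took about 5 N, or about 6 N with the mould moving along. It seated with the bumper about 4 mm proud by feel, against 7–8 mm guessed from the picture.
4. **Pressure:** The final push averaged 12.3 N. Less the stop's friction of about 5.2 N, that leaves about 7 N on the mould. I then backed straight off, so the handle's last move was towards the fence.

**Last checks:**
- **Mould:** The pocket rows are square to the jig within about 0.4°. The mould is about 2 mm off the centre line and meets the stop.
- **Bystanders:** The scene camera shows the cup, nozzle and palette knife unmoved. In the final top view the detector missed the cup and nozzle.
- **Arm:** The wrist force after retreating is back to about 0.

**What went wrong or could not be checked:**
- **First grasp missed:** The fingers closed above the mould without touching it, because their tips sit about 22 mm higher than the TCP reading. I corrected this by feeling downwards.
- **Final view not seen:** I had used all 12 pictures, so the last checks are numeric only.
- **Pressure after letting go:** This could not be measured directly.

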